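# Lift the hot heater lid with the lid lifter and rest it on its stand

## Task

The heater's lid is hot: take the lid lifter from its bracket, hook it under the lid's loop handle, find by feel the spot on the bar where the lid balances, and raise the lid straight up clear of the heater, held level there for a moment. Set it down gently and flat inside the rim of the lid stand, then unhook the lifter and hang it back on its bracket. Keep the gripper itself off the lid, never let the lid tip noticeably, pull or press on it only gently, and leave everything else on the table as it is.

Things in the scene. Friction and masses are not known exactly. Their poses are not given: they have to be found in the camera images.
- heater: White square specimen heater fixed to the table, 160 x 160 mm, 80 mm high to the lid's seat. Origin at the centre of its underside, z up. On top, concentric, a steel collar, 132 mm outside and 116 mm inside diameter, rises 6 mm above the seat around the lid.
- lid: Loose round steel lid, 110 mm across, 10 mm thick, about 0.55 kg, in the heater's collar (3 mm play all round). Origin at the centre of its underside, z up. Loop handle: two 8 mm posts at y = -45 and +45 mm carry a level bar along y. The filling is uneven: the centre of gravity is 5 mm up and anywhere within 32 mm either side of the middle along y, unseen, different each time.
- lid_bar (a point): Middle of the lid's 8 mm round handle bar, on its centre line, 45 mm above the lid's underside (31 mm free height below the bar); axes as the lid, y along the bar. Hooked within 4 mm of the centre of gravity the lid hangs level; further off it tips about 0.028 rad per further mm, heavy side low; raised only a few mm, it pivots on the heavy side's edge in its seat.
- lifter_grip (a point): Centre of the dark wooden handle of the loose steel lid lifter, 0.15 kg, hanging upright: z up, x the way the hook points. Handle 22 (x) by 16 (y) by 60 mm (z), to be gripped across y. Collar below it 32 mm across, 6 mm thick, underside 36 mm below this point; 8 mm shank straight down to 68 mm below it, then cranked to x = -13 mm.
- lifter_bed (a point): Bottom of the V bed of the lifter's hook, in which the bar rests, 136 mm straight below the handle's centre, same axes. The bed is 8 mm wide (y), lowest metal 5 mm below this point; the tip stands at x = 8.5 to 12.5 mm and reaches 10 mm above it; the shank rises at x = -13 mm. A seated bar's centre line lies 4.6 mm above this point.
- rack: Aluminium bracket fixed to the table: two posts (x = 55 to 71 mm, up to 160 mm) and two level arms, 12 mm wide and 8 mm thick, from them to x = -20 mm with a 16 mm slot between them, open at the -x end. Origin on the table under the place where the lifter's shank hangs, z up. The lifter hangs by its collar on the arms, hook below, pointing about along +x.
- rack_slot (a point): Point in the slot, level with the top of the arms, 160 mm above the table, where the lifter's shank hangs and the collar's underside rests; axes of the bracket: the slot is open towards -x.
- stand: Lid stand fixed to the table: square dark 130 mm base, telescopic column, round top plate with a rim (132 mm outside, 116 mm inside, 6 mm above the plate). Origin at the centre of the base's underside, z up; plate concentric. The plate's upper face is 40 to 85 mm above the table, different each time and not reported; it does not sink under load.
- crucible: A small white ceramic cup, 48 mm across and 40 mm high, to be left alone. Origin at the centre of its underside.
- beaker: A glass beaker, 68 mm across and 85 mm high, to be left alone. Origin at the centre of its underside.
- reagent: A brown glass bottle, 60 mm across and 130 mm high, to be left alone. Origin at the centre of its underside.
- weight: A brass weight with a knob, 32 mm across and 38 mm high, to be left alone. Origin at the centre of its underside.
- brush: A brush lying flat, to be left alone. Origin at the centre of its underside.
- dish: A flat glass dish, 90 mm across and 15 mm high, to be left alone. Origin at the centre of its underside.
- jar: A white jar, 60 mm across and 70 mm high, to be left alone. Origin at the centre of its underside.
Things that resemble listed ones, but are neither listed nor needed, are in the scene too. Leave any orange look-alike of the heater alone.

How it is judged:
By the outcome, as a careful person would: the job done as asked, in the order asked, and still so for the second after the job is handed in, with the robot touching nothing.
It also fails if it takes over 72 s, if anything falls off the work surface, if the arm or the gripper's body presses on something with over 40 N, if the wrist force passes 120 N, or if a joint passes its speed limit or range.

## Robot

A 6-joint arm with a two-finger parallel gripper is mounted at the origin on the work surface. World frame = base frame: x ahead of the robot, y to its left, z up, the work surface at z = 0. Lengths are in mm, angles in rad, forces in N, time in s.
With the tool pointing down it reaches from about 275 to 750 mm from the base axis. Payload 10.2 kg.
Tool frame: the origin (TCP) lies at the very end of the fingers, on their centre line; the grasp point (between the pads) lies 19 mm behind it; z points along the fingers, y is the line along which they close (so a half turn about z gives the same grasp; the last joint's range is limited). The gripper opens to 85 mm and grips with 20 to 120 N. Pads are 22 mm wide; open, the fingers measure 114 mm over their backs; the gripper's body (76 mm by 85 mm) begins 54 mm behind the grasp point. The pads swing forward as they close: fully open they stand 13 mm farther back than shut.
Start: joints at [-1.417, 0.313, 1.498, -0, 1.331, -0.223], TCP at [193.16, -488.181, 231.294] pointing down, gripper open.
Joint ranges: [-2.94, 2.94], [-0.97, 2.17], [0.19, 2.56], [-1.23, 4.37], [0.02, 3.11], [-2.88, 2.88]. Speed limits (rad/s): [2.39, 2.39, 3.01, 3.14, 3.14, 3.14].

## Interface

Orientations are given as a unit quaternion [w, x, y, z].
In Python, from rig import monitor, eyes, job gives the robot as it stands. The module is installed in compiled form; this text tells all that it offers.
- The arm moves only by the tool send_rows, never from a script. Its argument "targets" is one flat list of numbers, 7 for each row, row after row: the turn, a rotation vector about the tool's x, y, z in degrees, then the shift along the tool's x, y, z in units of 60 mm (1.0 is 60 mm), then the opening, from -1 (shut) to 1 (fully open), so that 0 is half open. A call has 1 to 5 rows; each row shifts and turns the commanded pose from where the row before left it, along the tool's axes as they then stand; what a row does not reach is not made up. A row lasts 1/8 s, in which the tool goes at most 62.5 mm and 10.7 degrees, less where a joint would pass 70% of its speed; a pose out of reach is approached as far as the arm can. A call is refused whole if a number of a shift passes 1 or a number of a turn 10.7, either way. A call with a gripper value outside its range is refused whole. The fingers move at their own pace and stop on an object; "newtons" is the grip in N (left out, the last holds). Time passes only in rows, so rows that do not move let the fingers close. It gives the time, the measured TCP pose, the force, the opening and the grip force at its end, in the units of the state.
- monitor.sense(): the state, without advancing time (a new reading comes with each control period).
- eyes.capture(name): name is "scene" or "top"; returns a dict with "img" (480x640x3 uint8, red, green, blue), "K" (3x3 intrinsics, pixels), "distortion" ([k1, k2, p1, p2, k3] as OpenCV has them; the pictures are not rectified), "R" (3x3) and "t" (3): a world point X has camera coordinates R X + t. Camera axes: x right, y down, z forward; pixel columns grow to the right and rows downward; lengths in mm; the calibration is good to about 2 mm. A picture is of the moment at which its call begins. There is no depth.
- job.finish_job(): hands the job in; it is judged then, once.
The state is a dict: "time_s": time; "joints": joint angles; "dq": joint speeds; "tau": joint torques, N m; "eef_pos": TCP position; "ee_rot": TCP orientation; "force": force on the tool from outside, world axes, zero at the start; "wrist_torque": the same for the moment, N m; "grip_width": opening from 0.0 (shut) to 1.0 (fully open); "grip_force": force on a finger pad.
Only numpy, scipy, OpenCV 4.12 (cv2) and the standard library are available. Lean on these libraries where they do the work, as an engineer would, in place of code of your own. Each camera call takes 0.05 s, during which the arm holds its last target. There are 200 camera calls.

## Working session

There is one attempt and no reset: what is moved stays moved. The work goes in short steps, Python scripts to look and compute and a tool call to move; the robot and the scene stay as the last step left them, time stands still between calls to the robot, and variables do not carry over. Pictures are saved under pics/ and viewed, at most 10 in all, crops included, and the job is handed in when it is done.

Besides the shell and the picture viewer there is one more tool, called after ">>>" as name(argument=value, ...), one argument or row to a line, values as JSON. send_rows: Moves the arm, as the interface text tells. Its arguments: {"type":"object","properties":{"targets":{"type":"array","items":{"type":"number"}},"newtons":{"type":"number"}},"required":["targets"]}

```bash
mkdir -p pics
python3 - <<'E'
from rig import monitor, eyes, job
import cv2,pickle
d={n:eyes.capture(n) for n in("scene","top")}
pickle.dump(d,open('cap0.pkl','wb'))
for n in d:
    cv2.imwrite(f'pics/{n}0.png',cv2.resize(d[n]['img'][:,:,::-1],(800,600),interpolation=cv2.INTER_CUBIC))
    print(n,d[n]['K'],d[n]['distortion'],d[n]['R'],d[n]['t'])
print(monitor.sense())
E
```

```text
scene [[450.50775508   0.         319.35555671]
 [  0.         450.50775508 237.01254921]
 [  0.           0.           1.        ]] [-0.09742463  0.          0.          0.          0.        ] [[ 0.72217344  0.69168399  0.00622816]
 [ 0.40156302 -0.41189859 -0.81797719]
 [-0.56321636  0.5932224  -0.57521693]] [-354.67715388  -86.84640705 1539.80611071]
top [[509.60087618   0.         315.2434783 ]
 [  0.         509.60087618 239.52965579]
 [  0.           0.           1.        ]] [0.01180893 0.         0.         0.         0.        ] [[ 0.01533457 -0.99944036 -0.02972921]
 [-0.9986952  -0.01386111 -0.04915053]
 [ 0.04871094  0.03044412 -0.99834884]] [ -19.26961863  520.64536224 1185.44827517]
{'time_s': 0.1, 'joints': array([-1.41739806e+00,  3.13356541e-01,  1.49833498e+00, -1.17803459e-05,
        1.33099117e+00, -2.23392172e-01]), 'dq': array([ 1.01617696e-03, -1.37822157e-03, -2.47495732e-03,  4.40386755e-04,
       -5.26214730e-05, -2.55957658e-03]), 'tau': array([ 3.30123767e-03, -4.12895787e+01, -2.60141659e+01, -1.61538223e-04,
        3.03071021e-03,  5.25352178e-06]), 'eef_pos': array([ 193.12276037, -487.95307179,  230.82133022]), 'ee_rot': array([-5.44885826e-04,  9.82305639e-01,  1.87284100e-01,  1.33527700e-05]), 'force': array([-0.47023089,  0.23621791, -0.20186151]), 'wrist_torque': array([0.00800653, 0.01378206, 0.01414596]), 'grip_force': 0.0, 'grip_width': 1.0014072742179099}
```

View pics/scene0.png

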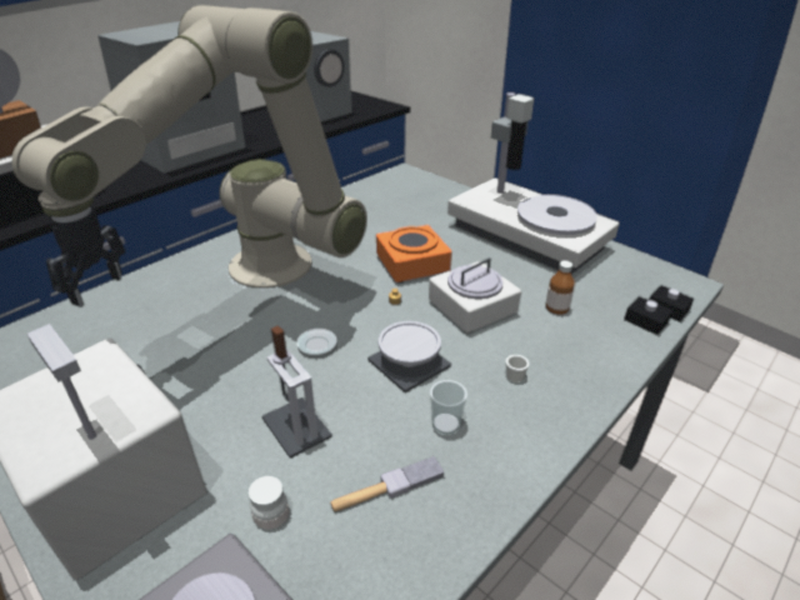

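View pics/top0.png

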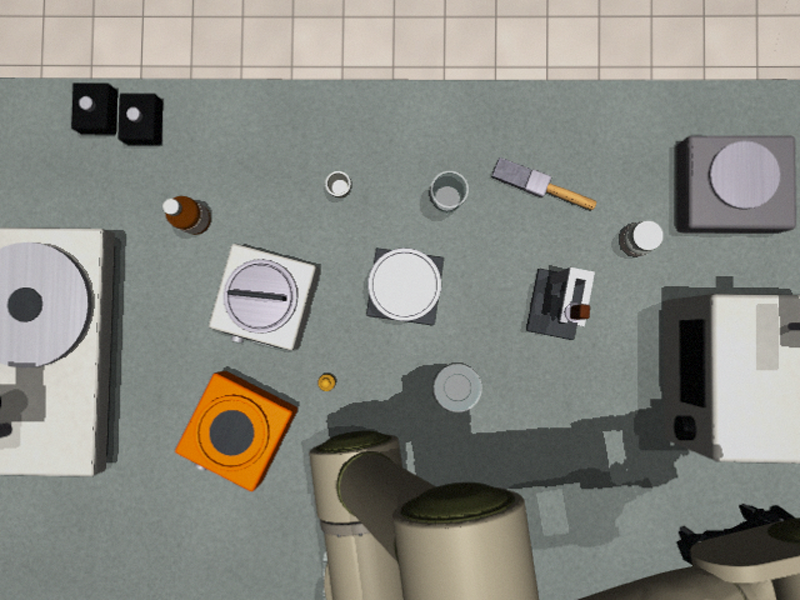

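Named candidates (800x600 scene picture):
- White box at (475,290) with the looped lid is the heater. The orange one at (413,250) is the look-alike.
- Rimmed plate on a dark square base at (410,350) is the stand. The grey box at bottom left and the balance at (555,215) aren't.
- Bracket at (295,400) with the brown handle at (280,345) is the rack with the lifter.

I'll confirm these in enlarged crops.

Run:
```python
import cv2,pickle,numpy as np
d=pickle.load(open('cap0.pkl','rb'))
def tile(n,cx,cy,w,h,s):
    x0,y0=int(cx-w/2/s),int(cy-h/2/s)
    c=d[n]['img'][y0:y0+int(h/s),x0:x0+int(w/s),::-1]
    c=cv2.resize(c,(w,h),interpolation=cv2.INTER_CUBIC)
    for p in range((x0+9)//10*10,x0+int(w/s),10):
        u=int((p-x0+.5)*s); cv2.line(c,(u,0),(u,8 if p%50 else 20),(0,0,255),1)
        if p%20==0: cv2.putText(c,str(p),(u-10,30),0,.35,(0,0,255),1)
    for p in range((y0+9)//10*10,y0+int(h/s),10):
        v=int((p-y0+.5)*s); cv2.line(c,(0,v),(8,v),(0,0,255),1)
        if p%20==0: cv2.putText(c,str(p),(10,v+4),0,.35,(0,0,255),1)
    return c
A=np.vstack([np.hstack([tile('top',211,238,400,300,3.333),tile('top',448,241,400,300,4)]),
 np.hstack([tile('scene',380,230,400,300,4),tile('top',324,228,400,300,4)])])
B=np.hstack([tile('scene',236,310,400,600,5),tile('scene',328,282,400,600,5)])
cv2.imwrite('pics/A.png',A);cv2.imwrite('pics/B.png',B)
```

```text
(no output)
```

View pics/A.png

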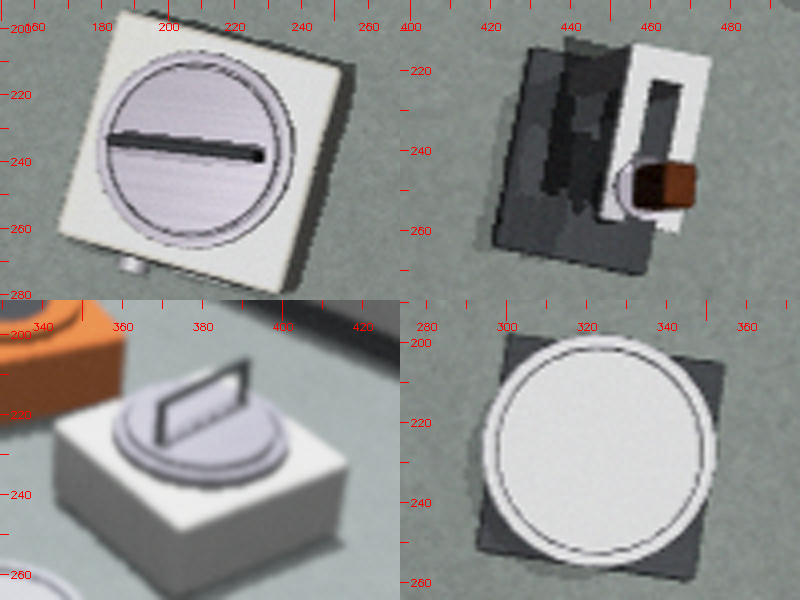

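View pics/B.png

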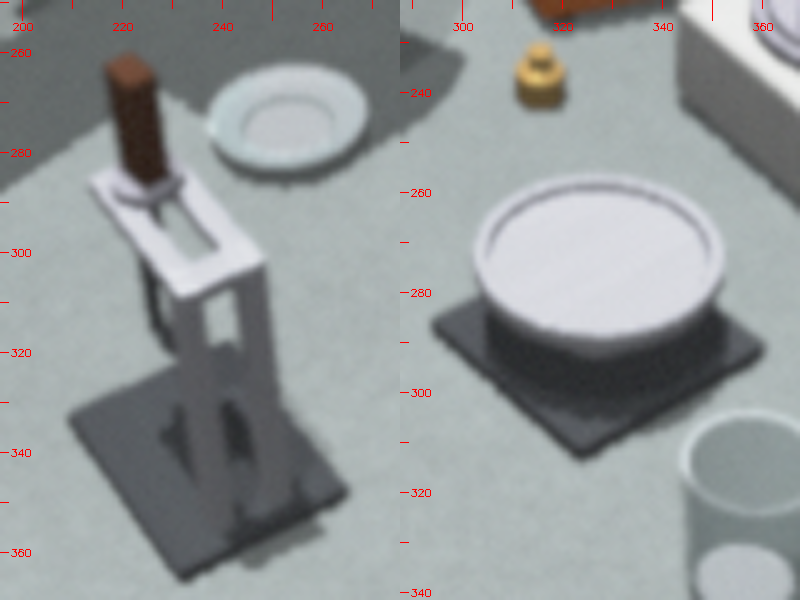

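The crops confirm the three objects. The heater collar centre is near top (209.5,237.4), the stand rim centre near top (323.4,227.4), and the lifter handle top near top (467.6,248.6) and scene (221.6,263.2). The bracket slot opens towards the robot. Next I turn these pixels into positions.

```bash
cat > h.py <<'E'
import cv2,pickle,numpy as np
from scipy.optimize import least_squares
d=pickle.load(open('cap0.pkl','rb'))
def proj(n,X):
    c=d[n]; return cv2.projectPoints(np.array(X,float).reshape(-1,3),cv2.Rodrigues(c['R'])[0],c['t'],c['K'],c['distortion'])[0][:,0]
def plane(n,p,z):
    c=d[n]; q=cv2.undistortPoints(np.array([[p]],float),c['K'],c['distortion'])[0,0]
    r=c['R'].T@np.array([*q,1]); o=-c['R'].T@c['t']; return o+r*(z-o[2])/r[2]
def tri(pt,ps):
    f=lambda X:np.r_[proj('top',X)[0]-pt,proj('scene',X)[0]-ps]
    s=least_squares(f,[450,0,100]); return s.x.round(1),s.fun.round(1)
def circ(x,y,z,r=66):
    a=np.linspace(0,2*np.pi,181); return np.c_[x+r*np.cos(a),y+r*np.sin(a),0*a+z]
def ext(n,C): p=proj(n,C); return np.r_[p.min(0),p.max(0)]
E
python3 - <<'E'
from h import *
T=lambda x0,y0,s,u,v:((u+.5)/s-.5+x0,(v+.5)/s-.5+y0)
# stand
t=np.r_[T(274,190,4,81,35),T(274,190,4,317,267)]; s=np.r_[T(288,222,5,75,174),T(288,222,5,325,340)]
f=lambda X:np.r_[ext('top',circ(*X))-t,ext('scene',circ(*X))-s]
r=least_squares(f,[480,0,70],diff_step=1e-3);print('stand rim',r.x,r.fun.round(1))
f=lambda X:np.r_[ext('top',circ(*X))-t,(ext('scene',circ(*X))-s)[:3]]
r=least_squares(f,[480,0,70],diff_step=1e-3);print('stand rim wo bottom',r.x,r.fun.round(1))
# heater
t=np.r_[T(151,193,10/3,97,50),T(151,193,10/3,295,248)]
f=lambda X:ext('top',circ(X[0],X[1],86))-t
r=least_squares(f,[480,200],diff_step=1e-3);print('collar',r.x,r.fun.round(1),'scene LR',ext('scene',circ(*r.x,86))[[0,2]],'meas',T(330,192,4,112,0)[0],T(330,192,4,289,0)[0])
a=T(151,193,10/3,108,139);b=T(151,193,10/3,257,154)
c=T(330,192,4,160,104);e=T(330,192,4,247,62)
print('bar plane',plane('top',a,127),plane('top',b,127)); print('scene',plane('scene',c,127),plane('scene',e,127))
print('tri',tri(a,c),tri(b,e))
P=[plane('top',T(398,203,4,*q),160) for q in((232,43),(311,57),(278,232),(200,219))]
print('rack',np.round(P,1),[round(np.linalg.norm(P[i]-P[(i+1)%4]),1) for i in range(4)])
for q in((90,182),(183,297),(266,262)):print('rack scene',plane('scene',T(196,250,5,*q),160).round(1))
ht=T(398,203,4,280,184);hs=T(196,250,5,130,68)
print('handle',tri(ht,hs),plane('top',ht,226),plane('scene',hs,226))
E
```

```text
stand rim [546.99422834 -30.14323651  64.67479333] [-0.2 -0.6 -0.5 -0.1 -0.9  0.5 -0.4 -0.4]
stand rim wo bottom [546.89333077 -30.11448184  65.90534578] [-0.3 -0.7 -0.5 -0.1 -0.9  0.1 -0.4]
collar [519.05426939 221.14091813] [ 0.1  0.  -0.1 -0. ] scene LR [355.77825735 400.54898735] meas 357.625 401.875
bar plane [522.46014339 268.23386147 127.        ] [514.14416461 171.82933206 127.        ]
scene [518.82483618 176.6049013  127.        ] [528.94676699 267.02534701 127.        ]
tri (array([507.3, 263.6,  89.6]), array([ 6.8,  7.9, 14.1, -2.1])) (array([531.4, 182.7, 157.3]), array([ -7.9,  -9.1, -16.1,   2.2]))
rack [[ 571.3 -302.9  160. ]
 [ 564.6 -342.8  160. ]
 [ 475.  -326.2  160. ]
 [ 481.  -286.9  160. ]] [np.float64(40.5), np.float64(91.1), np.float64(39.8), np.float64(91.7)]
rack scene [ 478.  -324.6  160. ]
rack scene [ 565.1 -339.8  160. ]
rack scene [ 573.3 -302.3  160. ]
handle (array([ 497.7, -308.9,  226.2]), array([-0.4, -0.3, -0.6, -0. ])) [ 497.10177685 -309.65973091  226.        ] [ 498.38693341 -307.99553373  226.        ]
```

Both cameras agree to 2–3 mm, and the bracket measures 40x91 mm as it should.

| Thing | Position (mm) | Yaw / height |
|---|---|---|
| Handle | (497.7, -309) | top at z≈226 |
| Bracket | slot at about (498.5, -309.5) | yaw -10° |
| Lid | (520, 222) | bar yaw about -5.5° |
| Stand | (548, -29) | plate z≈59 |

First I raise the gripper and turn it to yaw -2°, then move off towards +y.

>>> send_rows(
  targets=[0, 0, 10, 0, 0, -0.5, 1, 0, 0, 10, 0, 0, -0.5, 1, 0, 0, 3.6, 0, 0, 0, 1, 0, 0, 0, 0, -0.8, 0, 1, 0, 0, 0, 0, -0.8, 0, 1],
  newtons=60,
)

```text
time_s: 0.72
eef_pos: [196.4, -390.9, 290.7]
ee_rot: [-0.001, 1.0, -0.018, -0.0]
force: [0.2, 0.2, 1.1]
grip_width: 1.002
grip_force: 0.0
```

```bash
cat > go.py <<'E'
import sys,numpy as np
from rig import monitor
from scipy.spatial.transform import Rotation as Ro
# usage: go.py x y z yaw_deg : shift units (tool axes) from the measured pose
s=monitor.sense(); w,x,y,z=s['ee_rot']; R=Ro.from_quat([x,y,z,w]); M=R.as_matrix()
psi=np.degrees(np.arctan2(M[1,0],M[0,0]))
print('t',round(s['time_s'],2),'pos',s['eef_pos'].round(2),'yaw',round(psi,2),'tilt',np.degrees([M[0,2],M[1,2]]).round(2),'F',s['force'].round(2),'M',s['wrist_torque'].round(3),'g',round(s['grip_width'],3),round(s['grip_force'],1))
a=list(map(float,sys.argv[1:]))
if a: print('units',(M.T@(np.array(a[:3])-s['eef_pos'])/60).round(3), 'turn',round(psi-a[3],2) if len(a)>3 else '')
E
python3 go.py 497.7 -309.0 290 -2
```

```text
t 0.72 pos [ 196.42 -390.9   290.66] yaw -2.03 tilt [-0.01  0.07] F [0.22 0.18 1.08] M [0.024 0.021 0.059] g 1.002 0.0
units [ 4.97  -1.542  0.012] turn -0.03
```

>>> send_rows(
  targets=[0, 0, 0, 0, -0.77, 0, 1, 0, 0, 0, 0.2, -0.77, 0, 1, 0, 0, 0, 0.8, 0, 0, 1, 0, 0, 0, 0.8, 0, 0, 1, 0, 0, 0, 0.8, 0, 0, 1],
)

```text
time_s: 1.35
eef_pos: [357.2, -305.0, 291.2]
ee_rot: [0.0, 1.0, -0.017, -0.0]
force: [-0.7, -1.4, -0.6]
grip_width: 0.998
grip_force: 0.0
```

>>> send_rows(
  targets=[0, 0, 0, 0.8, 0, 0, 1, 0, 0, 0, 0.8, 0, 0, 1, 0, 0, 0, 0.77, 0, 0, 1, 0, 0, 0, 0, 0, 0, 1],
)

```text
time_s: 1.85
eef_pos: [499.6, -309.8, 289.5]
ee_rot: [-0.001, 1.0, -0.016, -0.001]
force: [-0.3, 0.4, -0.4]
grip_width: 0.998
grip_force: 0.0
```

```bash
python3 go.py 497.7 -309.0 179 -2
```

```text
t 1.85 pos [ 499.56 -309.78  289.49] yaw -1.88 tilt [-0.09  0.11] F [-0.31  0.4  -0.44] M [0.016 0.009 0.042] g 0.998 0.0
units [-0.028 -0.009  1.842] turn 0.12
```

>>> send_rows(
  targets=[0, 0, 0, -0.03, 0, 0.6, 1, 0, 0, 0, 0, 0, 0.6, 1, 0, 0, 0, 0, 0, 0.63, 1, 0, 0, 0, 0, 0, 0, 1, 0, 0, 0, 0, 0, 0, -0.5],
  newtons=60,
)

```text
time_s: 2.48
eef_pos: [496.2, -310.8, 183.4]
ee_rot: [0.001, 1.0, -0.018, 0.001]
force: [-0.3, 0.1, 0.6]
grip_width: 0.816
grip_force: 0.0
```

>>> send_rows(
  targets=[0, 0, 0, 0, 0, 0, -1, 0, 0, 0, 0, 0, 0, -1, 0, 0, 0, 0, 0, 0, -1, 0, 0, 0, 0, 0, 0, -1, 0, 0, 0, 0, 0, 0, -1],
  newtons=60,
)

```text
time_s: 3.1
eef_pos: [496.1, -310.4, 182.0]
ee_rot: [0.0, 1.0, -0.018, 0.0]
force: [-0.8, 0.2, 4.8]
grip_width: 0.177
grip_force: 60.1
```

```bash
python3 go.py
python3 - <<'E'
from rig import eyes
import cv2,numpy as np
a=eyes.capture('scene')['img'][225:325,185:285,::-1];b=eyes.capture('top')['img'][190:290,400:500,::-1]
cv2.imwrite('pics/g.png',cv2.resize(np.hstack([a,b]),(800,400),interpolation=cv2.INTER_CUBIC))
E
```

```text
t 3.1 pos [ 496.1  -310.36  181.97] yaw -2.01 tilt [ 0.03 -0.03] F [-0.75  0.17  4.76] M [ 0.189  0.092 -0.015] g 0.177 60.1
```

View pics/g.png

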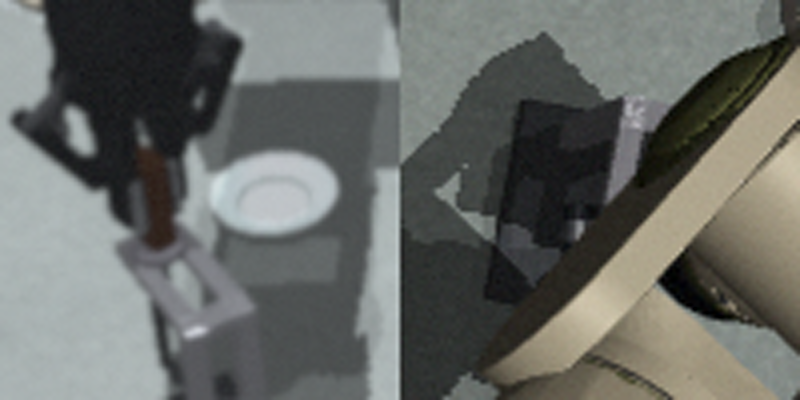

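The picture shows the pads on the brown handle with the collar still on the arms. Opening 0.177 (about 15 mm) fits the 16 mm handle. I raise 6 mm and slide out along the slot.

>>> send_rows(
  targets=[0, 0, 0, 0, 0, -0.1, -1, 0, 0, 0, 0, 0, 0, -1, 0, 0, 0, -0.33, -0.05, 0, -1, 0, 0, 0, -0.33, -0.05, 0, -1, 0, 0, 0, -0.33, -0.05, 0, -1],
)

```text
time_s: 3.82
eef_pos: [436.2, -299.0, 187.1]
ee_rot: [-0.0, 1.0, -0.018, -0.0]
force: [-0.2, -0.8, -2.3]
grip_width: 0.181
grip_force: 59.5
```

```bash
python3 go.py 430 -298 280 -2
```

```text
t 3.83 pos [ 436.23 -298.97  187.12] yaw -2.01 tilt [-0.03  0.03] F [-0.17 -0.81 -2.25] M [-0.009 -0.001  0.03 ] g 0.181 59.5
units [-0.105 -0.013 -1.548] turn -0.01
```

>>> send_rows(
  targets=[0, 0, 3.5, 0, 0, -0.8, -1, 0, 0, 0, 0, 0, -0.75, -1, 0, 0, 0, 0, -0.8, 0, -1, 0, 0, 0, 0, -0.8, 0, -1, 0, 0, 0, 0, -0.8, 0, -1],
)

```text
time_s: 4.45
eef_pos: [450.6, -154.4, 280.3]
ee_rot: [-0.0, 0.999, -0.048, -0.0]
force: [1.1, -0.2, -0.9]
grip_width: 0.179
grip_force: 59.7
```

>>> send_rows(
  targets=[0, 0, 0, 0, -0.8, 0, -1, 0, 0, 0, 0, -0.8, 0, -1, 0, 0, 0, 0, -0.8, 0, -1, 0, 0, 0, 0, -0.8, 0, -1, 0, 0, 0, 0, -0.8, 0, -1],
)

```text
time_s: 5.08
eef_pos: [473.7, 84.6, 280.3]
ee_rot: [0.0, 0.999, -0.048, -0.0]
force: [1.8, -0.0, -1.7]
grip_width: 0.177
grip_force: 59.7
```

```bash
python3 go.py 483.5 225.5 280 -5.5
```

```text
t 5.08 pos [473.67  84.59 280.29] yaw -5.51 tilt [-0.02 -0.  ] F [ 1.82 -0.01 -1.74] M [-0.008 -0.027 -0.011] g 0.177 59.7
units [-0.063 -2.353  0.005] turn -0.01
```

>>> send_rows(
  targets=[0, 0, 0, -0.06, -0.8, 0, -1, 0, 0, 0, 0, -0.8, 0, -1, 0, 0, 0, 0, -0.75, 0, -1, 0, 0, 0, 0, 0, 0.45, -1, 0, 0, 0, 0, 0, 0.45, -1],
)

```text
time_s: 5.7
eef_pos: [483.5, 224.2, 225.4]
ee_rot: [0.0, 0.999, -0.047, -0.0]
force: [-0.5, -0.2, -2.2]
grip_width: 0.181
grip_force: 59.9
```

>>> send_rows(
  targets=[0, 0, 0, 0, 0, 0, -1],
)

```text
time_s: 5.82
eef_pos: [482.9, 223.5, 224.8]
ee_rot: [0.001, 0.999, -0.048, -0.002]
force: [0.5, -0.1, -1.9]
grip_width: 0.184
grip_force: 59.7
```

```bash
python3 go.py
python3 - <<'E'
from rig import eyes
import cv2,numpy as np,pickle
A=eyes.capture('scene');pickle.dump(A,open('cap1.pkl','wb'))
a=A['img'][165:255,320:440,::-1]
cv2.imwrite('pics/hk.png',cv2.resize(a,(800,600),interpolation=cv2.INTER_CUBIC))
E
```

```text
t 5.83 pos [482.9  223.55 224.8 ] yaw -5.5 tilt [-0.24 -0.05] F [ 0.45 -0.15 -1.88] M [ 0.026 -0.064  0.018] g 0.184 59.7
```

View pics/hk.png

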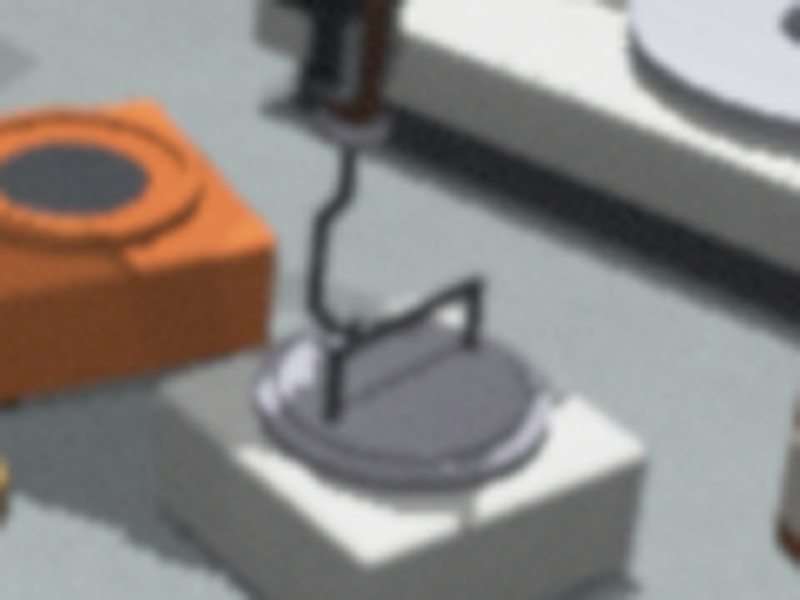

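Run:
```python
from h import *
c=np.cos(np.radians(-5.5));s=np.sin(np.radians(-5.5))
ex=np.array([c,s,0]);ey=np.array([-s,c,0])
H=np.array([482.9,223.55,224.8+14])+1.5*ex
for n,q in(('shank55',[0,0,-55]),('low110',[-13,0,-110]),('collar36',[0,0,-36]),('tiptop',[10.5,0,-126]),('bed',[0,0,-136])):
    p=proj('scene',H+q[0]*ex+np.array([0,0,q[2]]))[0]; print(n,p.round(1),'crop',((p-[320,165]+.5)*6.667).round(0))
B=np.array([520,222,125.])
for y in(-45,0,45):
    p=proj('scene',B+y*ey)[0];print('bar',y,p.round(1),'crop',((p-[320,165]+.5)*6.667).round(0))
```

```text
shank55 [371.7 190.2] crop [348. 171.]
low110 [367.2 204.8] crop [318. 269.]
collar36 [372.2 184.4] crop [351. 133.]
tiptop [372.6 212.6] crop [354. 321.]
bed [369.8 214. ] crop [335. 330.]
bar -45 [368.8 217.7] crop [329. 355.]
bar 0 [379.6 212.3] crop [401. 319.]
bar 45 [390.  207.2] crop [470. 284.]
```

The picture shows the hook on the robot side of the loop: lower shank at crop (317,270), bar from (337,350) to (478,283). Both match the projections to within about 2 mm. I move in 36 mm under the bar.

>>> send_rows(
  targets=[0, 0, 0, 0.2, -0.05, 0, -1, 0, 0, 0, 0.2, 0, 0, -1, 0, 0, 0, 0.2, 0, 0, -1, 0, 0, 0, 0, 0, 0, -1, 0, 0, 0, 0, 0, 0, -1],
)

```text
time_s: 6.5
eef_pos: [519.8, 223.2, 226.4]
ee_rot: [0.0, 0.999, -0.048, -0.0]
force: [0.5, 0.1, -2.2]
grip_width: 0.18
grip_force: 59.8
```

>>> send_rows(
  targets=[0, 0, 0, 0, 0, -0.1, -1, 0, 0, 0, 0, 0, -0.1, -1, 0, 0, 0, 0, 0, -0.03, -1, 0, 0, 0, 0, 0, 0, -1, 0, 0, 0, 0, 0, 0, -1],
)

```text
time_s: 7.12
eef_pos: [519.8, 223.2, 240.1]
ee_rot: [0.0, 0.999, -0.048, -0.0]
force: [0.9, -0.9, -1.6]
grip_width: 0.181
grip_force: 59.8
```

```bash
python3 go.py
```

```text
t 7.12 pos [519.79 223.19 240.11] yaw -5.51 tilt [-0.02 -0.01] F [ 0.87 -0.95 -1.63] M [-0.036 -0.026  0.006] g 0.181 59.8
```

```bash
cat > avg.py <<'E'
import numpy as np
from rig import monitor,eyes
L=[]
for i in range(8):
    s=monitor.sense(); L.append(np.r_[s['force'],1000*s['wrist_torque'],s['eef_pos']]); eyes.capture('top')
L=np.array(L); print('t',round(s['time_s'],2),'F',L[:,:3].mean(0).round(2),'Mmilli',L[:,3:6].mean(0).round(0),'pos',L[:,6:].mean(0).round(2),'sd',L.std(0).round(2)[:6])
E
python3 avg.py
```

```text
t 7.47 F [ 0.13  0.11 -1.34] Mmilli [ -7. -19.  20.] pos [519.86 223.21 240.16] sd [ 0.43  0.52  0.43 30.77 31.47 28.23]
```

>>> send_rows(
  targets=[0, 0, 0, 0, 0, -0.02, -1, 0, 0, 0, 0, 0, -0.02, -1, 0, 0, 0, 0, 0, -0.02, -1, 0, 0, 0, 0, 0, 0, -1, 0, 0, 0, 0, 0, 0, -1],
)

```text
time_s: 8.15
eef_pos: [519.8, 223.3, 243.6]
ee_rot: [-0.0, 0.999, -0.048, -0.0]
force: [-0.3, 0.9, -6.9]
grip_width: 0.179
grip_force: 58.8
```

```bash
python3 avg.py
```

```text
t 8.5 F [-0.1   0.74 -7.52] Mmilli [272.  -2.  -7.] pos [519.84 223.25 243.77] sd [ 0.35  0.27  0.65 29.27 17.1  23.34]
```

>>> send_rows(
  targets=[0, 0, 0, 0, 0, 0.06, -1, 0, 0, 0, 0, -0.12, 0, -1, 0, 0, 0, 0, -0.13, 0, -1, 0, 0, 0, 0, 0, -0.03, -1, 0, 0, 0, 0, 0, -0.03, -1],
)

```text
time_s: 9.18
eef_pos: [521.1, 238.2, 243.4]
ee_rot: [0.0, 0.999, -0.048, -0.001]
force: [-0.5, -0.4, -6.5]
grip_width: 0.178
grip_force: 59.1
```

>>> send_rows(
  targets=[0, 0, 0, 0, 0, 0, -1, 0, 0, 0, 0, 0, 0, -1],
)

```text
time_s: 9.43
eef_pos: [521.3, 238.0, 243.7]
ee_rot: [0.0, 0.999, -0.048, -0.0]
force: [-0.0, -0.3, -6.9]
grip_width: 0.179
grip_force: 59.1
```

```bash
python3 avg.py
```

```text
t 9.78 F [ 0.19 -0.39 -7.27] Mmilli [26.  7.  6.] pos [521.3  238.07 243.79] sd [ 0.33  0.64  0.78 22.33 28.3  31.55]
```

>>> send_rows(
  targets=[0, 0, 0, 0, 0, 0.06, -1, 0, 0, 0, 0, 0.12, 0, -1, 0, 0, 0, 0, 0, 0, -1, 0, 0, 0, 0, 0, -0.03, -1, 0, 0, 0, 0, 0, -0.03, -1],
)

```text
time_s: 10.45
eef_pos: [520.4, 231.0, 243.4]
ee_rot: [0.0, 0.999, -0.048, -0.001]
force: [-0.1, 1.0, -7.4]
grip_width: 0.18
grip_force: 58.9
```

>>> send_rows(
  targets=[0, 0, 0, 0, 0, 0, -1, 0, 0, 0, 0, 0, 0, -1],
)

```text
time_s: 10.7
eef_pos: [520.6, 231.1, 243.7]
ee_rot: [-0.0, 0.999, -0.048, -0.0]
force: [0.1, 0.8, -7.6]
grip_width: 0.174
grip_force: 58.9
```

```bash
python3 avg.py
```

```text
t 11.05 F [ 0.12  0.67 -7.49] Mmilli [114. -26. -19.] pos [520.6  231.01 243.76] sd [ 0.28  0.7   0.52 34.78 22.05 41.87]
```

>>> send_rows(
  targets=[0, 0, 0, 0, 0, 0.06, -1, 0, 0, 0, 0, -0.12, 0, -1, 0, 0, 0, 0, -0.12, 0, -1, 0, 0, 0, 0, 0, -0.03, -1, 0, 0, 0, 0, 0, -0.03, -1],
)

```text
time_s: 11.72
eef_pos: [521.8, 245.3, 243.5]
ee_rot: [0.0, 0.999, -0.048, -0.001]
force: [0.0, -0.8, -6.6]
grip_width: 0.18
grip_force: 59.1
```

>>> send_rows(
  targets=[0, 0, 0, 0, 0, 0, -1, 0, 0, 0, 0, 0, 0, -1],
)

```text
time_s: 11.98
eef_pos: [522.0, 245.2, 243.7]
ee_rot: [0.0, 0.999, -0.048, -0.0]
force: [0.3, -0.2, -6.0]
grip_width: 0.183
grip_force: 59.2
```

```bash
python3 avg.py
```

```text
t 12.32 F [ 0.03 -0.12 -6.88] Mmilli [-30.  30. -20.] pos [521.99 245.21 243.77] sd [ 0.46  0.35  0.45 48.97 24.24 29.87]
```

>>> send_rows(
  targets=[0, 0, 0, 0, 0, 0.06, -1, 0, 0, 0, 0, 0.25, 0, -1, 0, 0, 0, 0, 0.25, 0, -1, 0, 0, 0, 0, 0, -0.03, -1, 0, 0, 0, 0, 0, -0.03, -1],
)

```text
time_s: 13.0
eef_pos: [519.1, 215.1, 243.9]
ee_rot: [0.0, 0.999, -0.048, -0.0]
force: [-0.8, -0.8, -5.6]
grip_width: 0.178
grip_force: 59.4
```

>>> send_rows(
  targets=[0, 0, 0, 0, 0, 0, -1, 0, 0, 0, 0, 0, 0, -1],
)

```text
time_s: 13.25
eef_pos: [519.1, 215.6, 243.7]
ee_rot: [0.0, 0.999, -0.048, -0.0]
force: [0.4, -0.8, -4.2]
grip_width: 0.183
grip_force: 59.5
```

```bash
python3 avg.py
```

```text
t 13.6 F [-0.25 -0.67 -4.71] Mmilli [-313.   48.    5.] pos [519.1  215.6  243.77] sd [ 0.39  0.37  0.52 60.72 31.81 34.48]
```

>>> send_rows(
  targets=[0, 0, 0, 0, 0, 0.06, -1, 0, 0, 0, 0, 0.14, 0, -1, 0, 0, 0, 0, 0, 0, -1, 0, 0, 0, 0, 0, -0.03, -1, 0, 0, 0, 0, 0, -0.03, -1],
)

```text
time_s: 14.28
eef_pos: [518.2, 207.3, 243.7]
ee_rot: [-0.0, 0.999, -0.048, -0.0]
force: [0.3, 0.7, -5.6]
grip_width: 0.176
grip_force: 59.1
```

>>> send_rows(
  targets=[0, 0, 0, 0, 0, 0, -1, 0, 0, 0, 0, 0, 0, -1],
)

```text
time_s: 14.52
eef_pos: [518.2, 207.2, 243.7]
ee_rot: [0.0, 0.999, -0.048, -0.0]
force: [-0.0, 1.4, -5.5]
grip_width: 0.179
grip_force: 59.1
```

```bash
python3 avg.py
```

```text
t 14.88 F [-0.11  1.16 -5.59] Mmilli [243.  -0. -12.] pos [518.3  207.16 243.79] sd [ 0.19  0.65  0.49 29.62 45.52 32.9 ]
```

Correcting for sideways friction and the contact at the bed's edges:
- **Readings at y=207–223:** fit the heavy side on +y.
- **Readings at y=238–245:** fit the heavy side on −y.
- **Result:** weight is about 6 N and balance is near TCP y≈235.

Next I hook there and check.

>>> send_rows(
  targets=[0, 0, 0, 0, 0, 0.06, -1, 0, 0, 0, 0, -0.23, 0, -1, 0, 0, 0, 0, -0.235, 0, -1, 0, 0, 0, 0, 0, -0.03, -1, 0, 0, 0, 0, 0, -0.03, -1],
)

```text
time_s: 15.55
eef_pos: [520.8, 235.2, 243.5]
ee_rot: [-0.0, 0.999, -0.048, -0.0]
force: [0.3, 1.6, -6.8]
grip_width: 0.179
grip_force: 59.1
```

>>> send_rows(
  targets=[0, 0, 0, 0, 0, 0, -1, 0, 0, 0, 0, 0, 0, -1],
)

```text
time_s: 15.8
eef_pos: [521.0, 234.8, 243.8]
ee_rot: [-0.0, 0.999, -0.048, -0.0]
force: [-0.0, 2.8, -5.2]
grip_width: 0.18
grip_force: 59.0
```

```bash
python3 avg.py
```

```text
t 16.15 F [ 0.62  2.23 -5.95] Mmilli [ 627. -135.    3.] pos [521.02 234.82 243.85] sd [ 0.54  0.62  0.46 32.62 15.63 23.14]
```

>>> send_rows(
  targets=[0, 0, 0, 0, 0, -0.02, -1, 0, 0, 0, 0, 0, -0.02, -1, 0, 0, 0, 0, 0, 0, -1, 0, 0, 0, 0, 0, 0, -1],
)

```text
time_s: 16.7
eef_pos: [521.0, 234.7, 246.2]
ee_rot: [0.0, 0.999, -0.048, -0.0]
force: [0.5, 1.4, -7.6]
grip_width: 0.181
grip_force: 59.0
```

```bash
python3 avg.py
python3 - <<'E'
from rig import eyes
import cv2,numpy as np,pickle
A=eyes.capture('scene');pickle.dump(A,open('cap2.pkl','wb'))
cv2.imwrite('pics/lv.png',cv2.resize(A['img'][165:255,320:440,::-1],(800,600),interpolation=cv2.INTER_CUBIC))
E
```

```text
t 17.05 F [-0.09  0.37 -7.26] Mmilli [ 63.  -0. -18.] pos [521.   234.82 246.24] sd [ 0.47  0.47  0.54 24.96 33.3  25.08]
```

View pics/lv.png

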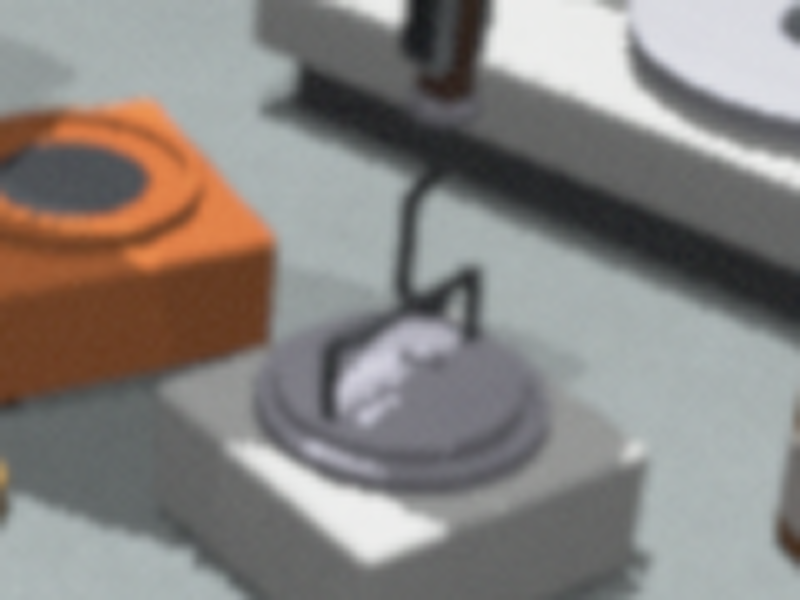

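The picture shows the bar's right (+y) end up at crop (478,270) while the left stays at (333,350), so the lid seems low on −y. I'll measure the tilt numerically.

```bash
cat > tilt.py <<'E'
import sys
from h import *
from scipy.ndimage import gaussian_filter1d
def tilt(cap,hy,bz,yaw=-5.5,B=(521.3,223.3),pr=True):
    """fit bar end heights: bar centre xy B; hy = hook y (abs) to be skipped"""
    g=cv2.cvtColor(cap['img'],cv2.COLOR_RGB2GRAY).astype(float)
    s,c=np.sin(np.radians(yaw)),np.cos(np.radians(yaw)); ys=[];dz=[]
    for y in np.arange(-38,39,3.):
        if abs(y*c+B[1]-hy)<13: continue
        P=np.array([B[0]-y*s,B[1]+y*c,bz]); zs=np.arange(-16,17,.5)
        p=proj('scene',P+np.c_[0*zs,0*zs,zs]).astype(np.float32)
        v=cv2.remap(g,p[:,0].reshape(1,-1),p[:,1].reshape(1,-1),cv2.INTER_CUBIC)[0]
        v=gaussian_filter1d(v,2); i=v[2:-2].argmin()+2
        ys.append(y);dz.append(zs[i])
    ys,dz=np.array(ys),np.array(dz)
    m=np.abs(dz-np.median(dz))<7; k=np.polyfit(ys[m],dz[m],1)
    if pr: print(list(zip(ys,dz)))
    print('slope',k.round(4))
    return k
E
python3 - <<'E'
from tilt import *
tilt(d['scene'],-999,125)
tilt(pickle.load(open('cap1.pkl','rb')),190,125)
tilt(pickle.load(open('cap2.pkl','rb')),234.8,127)
E
```

```text
[(np.float64(-38.0), np.float64(-1.0)), (np.float64(-35.0), np.float64(-0.5)), (np.float64(-32.0), np.float64(-0.5)), (np.float64(-29.0), np.float64(0.0)), (np.float64(-26.0), np.float64(-0.5)), (np.float64(-23.0), np.float64(-0.5)), (np.float64(-20.0), np.float64(-0.5)), (np.float64(-17.0), np.float64(0.0)), (np.float64(-14.0), np.float64(-0.5)), (np.float64(-11.0), np.float64(-0.5)), (np.float64(-8.0), np.float64(-0.5)), (np.float64(-5.0), np.float64(-0.5)), (np.float64(-2.0), np.float64(-1.0)), (np.float64(1.0), np.float64(-1.0)), (np.float64(4.0), np.float64(-0.5)), (np.float64(7.0), np.float64(-1.0)), (np.float64(10.0), np.float64(-1.0)), (np.float64(13.0), np.float64(-0.5)), (np.float64(16.0), np.float64(0.0)), (np.float64(19.0), np.float64(0.5)), (np.float64(22.0), np.float64(0.5)), (np.float64(25.0), np.float64(0.5)), (np.float64(28.0), np.float64(0.5)), (np.float64(31.0), np.float64(0.0)), (np.float64(34.0), np.float64(-1.0)), (np.float64(37.0), np.float64(-1.5))]
slope [ 0.004  -0.4211]
[(np.float64(-20.0), np.float64(0.0)), (np.float64(-17.0), np.float64(0.0)), (np.float64
[... 691 characters left out ...]
[(np.float64(-38.0), np.float64(1.0)), (np.float64(-35.0), np.float64(0.5)), (np.float64(-32.0), np.float64(0.0)), (np.float64(-29.0), np.float64(0.0)), (np.float64(-26.0), np.float64(0.0)), (np.float64(-23.0), np.float64(0.0)), (np.float64(-20.0), np.float64(1.0)), (np.float64(-17.0), np.float64(1.5)), (np.float64(-14.0), np.float64(2.0)), (np.float64(-11.0), np.float64(2.0)), (np.float64(-8.0), np.float64(2.5)), (np.float64(-5.0), np.float64(15.5)), (np.float64(-2.0), np.float64(14.0)), (np.float64(25.0), np.float64(1.0)), (np.float64(28.0), np.float64(2.0)), (np.float64(31.0), np.float64(3.0)), (np.float64(34.0), np.float64(3.5)), (np.float64(37.0), np.float64(3.0))]
slope [0.0337 1.6437]
```

>>> send_rows(
  targets=[0, 0, 0, 0, 0, 0.04, -1, 0, 0, 0, 0, 0, 0.06, -1, 0, 0, 0, 0, 0, 0, -1, 0, 0, 0, 0, 0.075, 0, -1, 0, 0, 0, 0, 0, -0.03, -1],
)

```text
time_s: 17.77
eef_pos: [520.5, 230.0, 241.9]
ee_rot: [0.0, 0.999, -0.048, -0.0]
force: [-0.7, -0.2, -7.0]
grip_width: 0.178
grip_force: 58.9
```

>>> send_rows(
  targets=[0, 0, 0, 0, 0, -0.03, -1, 0, 0, 0, 0, 0, -0.03, -1, 0, 0, 0, 0, 0, -0.02, -1, 0, 0, 0, 0, 0, 0, -1, 0, 0, 0, 0, 0, 0, -1],
)

```text
time_s: 18.4
eef_pos: [520.5, 230.4, 246.8]
ee_rot: [0.0, 0.999, -0.048, -0.0]
force: [-0.7, -0.1, -8.4]
grip_width: 0.176
grip_force: 58.9
```

```bash
python3 avg.py
python3 - <<'E'
from tilt import *
from rig import eyes
A=eyes.capture('scene');pickle.dump(A,open('cap3.pkl','wb'))
tilt(A,230,128.5)
E
```

```text
t 18.75 F [-0.16 -0.19 -7.01] Mmilli [-21.   4.  -9.] pos [520.56 230.38 246.83] sd [ 0.59  0.34  0.7  44.41 23.03 25.84]
[(np.float64(-38.0), np.float64(3.5)), (np.float64(-35.0), np.float64(4.0)), (np.float64(-32.0), np.float64(3.5)), (np.float64(-29.0), np.float64(4.0)), (np.float64(-26.0), np.float64(3.5)), (np.float64(-23.0), np.float64(3.0)), (np.float64(-20.0), np.float64(2.5)), (np.float64(-17.0), np.float64(3.5)), (np.float64(-14.0), np.float64(4.0)), (np.float64(-11.0), np.float64(4.5)), (np.float64(-8.0), np.float64(5.0)), (np.float64(22.0), np.float64(-1.5)), (np.float64(25.0), np.float64(0.0)), (np.float64(28.0), np.float64(0.0)), (np.float64(31.0), np.float64(0.0)), (np.float64(34.0), np.float64(-0.5)), (np.float64(37.0), np.float64(-1.5))]
slope [-0.0721  1.8837]
```

>>> send_rows(
  targets=[0, 0, 0, 0, 0, 0.05, -1, 0, 0, 0, 0, 0, 0.05, -1, 0, 0, 0, 0, 0, 0.04, -1, 0, 0, 0, 0, -0.045, 0, -1, 0, 0, 0, 0, 0, 0, -1],
)

```text
time_s: 19.48
eef_pos: [521.0, 233.3, 238.7]
ee_rot: [-0.0, 0.999, -0.048, 0.0]
force: [0.2, -0.2, -1.0]
grip_width: 0.186
grip_force: 59.7
```

```bash
python3 avg.py
```

```text
t 19.82 F [ 0.36 -0.11 -1.6 ] Mmilli [ -1. -12.   1.] pos [520.9  233.14 238.62] sd [ 0.41  0.31  0.35 35.34 26.8  22.54]
```

>>> send_rows(
  targets=[0, 0, 0, 0, 0, -0.03, -1, 0, 0, 0, 0, 0, -0.03, -1, 0, 0, 0, 0, 0, -0.03, -1, 0, 0, 0, 0, 0, -0.03, -1, 0, 0, 0, 0, 0, 0, -1],
)

```text
time_s: 20.5
eef_pos: [520.6, 233.0, 245.2]
ee_rot: [0.0, 0.999, -0.048, -0.001]
force: [0.0, -0.1, -6.0]
grip_width: 0.177
grip_force: 59.0
```

```bash
python3 avg.py
python3 - <<'E'
from tilt import *
from rig import eyes
A=eyes.capture('scene');pickle.dump(A,open('cap4.pkl','wb'))
tilt(A,233,127)
E
```

```text
t 20.85 F [-0.19  0.08 -7.11] Mmilli [-2. -0. -4.] pos [520.72 233.04 245.37] sd [ 0.22  0.37  0.81 31.1  28.95 34.5 ]
[(np.float64(-38.0), np.float64(2.5)), (np.float64(-35.0), np.float64(2.0)), (np.float64(-32.0), np.float64(2.0)), (np.float64(-29.0), np.float64(2.5)), (np.float64(-26.0), np.float64(2.0)), (np.float64(-23.0), np.float64(1.5)), (np.float64(-20.0), np.float64(1.5)), (np.float64(-17.0), np.float64(2.0)), (np.float64(-14.0), np.float64(2.5)), (np.float64(-11.0), np.float64(2.5)), (np.float64(-8.0), np.float64(2.5)), (np.float64(-5.0), np.float64(14.5)), (np.float64(25.0), np.float64(0.0)), (np.float64(28.0), np.float64(1.0)), (np.float64(31.0), np.float64(1.5)), (np.float64(34.0), np.float64(1.0)), (np.float64(37.0), np.float64(0.5))]
slope [-0.0215  1.5869]
```

At TCP y=233 the lid hangs nearly level: slope about -0.015, sideways force and moment about zero, weight 5.5 N. This is the balance spot, so I raise straight up.

>>> send_rows(
  targets=[0, 0, 0, 0, 0, -0.05, -1, 0, 0, 0, 0, 0, -0.1, -1, 0, 0, 0, 0, 0, -0.15, -1, 0, 0, 0, 0, 0, -0.15, -1, 0, 0, 0, 0, 0, -0.15, -1],
)

```text
time_s: 21.58
eef_pos: [520.9, 233.1, 282.5]
ee_rot: [-0.0, 0.999, -0.048, 0.0]
force: [1.0, -0.9, -7.8]
grip_width: 0.179
grip_force: 59.0
```

>>> send_rows(
  targets=[0, 0, 0, 0, 0, -0.1, -1, 0, 0, 0, 0, 0, -0.05, -1, 0, 0, 0, 0, 0, 0, -1, 0, 0, 0, 0, 0, 0, -1, 0, 0, 0, 0, 0, 0, -1],
)

```text
time_s: 22.2
eef_pos: [520.8, 233.1, 290.4]
ee_rot: [0.0, 0.999, -0.048, -0.0]
force: [-0.0, -0.5, -6.1]
grip_width: 0.178
grip_force: 59.0
```

```bash
python3 avg.py
python3 - <<'E'
from tilt import *
from rig import eyes
A=eyes.capture('scene');pickle.dump(A,open('cap5.pkl','wb'))
tilt(A,233,172)
cv2.imwrite('pics/up.png',cv2.resize(A['img'][150:240,320:440,::-1],(800,600),interpolation=cv2.INTER_CUBIC))
E
```

```text
t 22.55 F [ 0.03  0.1  -7.02] Mmilli [-11.  -0. -13.] pos [520.83 233.07 290.59] sd [ 0.33  0.58  0.75 40.87 17.96 22.42]
[(np.float64(-38.0), np.float64(2.5)), (np.float64(-35.0), np.float64(2.5)), (np.float64(-32.0), np.float64(2.5)), (np.float64(-29.0), np.float64(3.0)), (np.float64(-26.0), np.float64(3.5)), (np.float64(-23.0), np.float64(4.0)), (np.float64(-20.0), np.float64(4.0)), (np.float64(-17.0), np.float64(3.5)), (np.float64(-14.0), np.float64(3.5)), (np.float64(-11.0), np.float64(3.0)), (np.float64(-8.0), np.float64(3.0)), (np.float64(-5.0), np.float64(15.5)), (np.float64(25.0), np.float64(15.5)), (np.float64(28.0), np.float64(15.5)), (np.float64(31.0), np.float64(15.5)), (np.float64(34.0), np.float64(15.5)), (np.float64(37.0), np.float64(15.5))]
slope [0.0273 3.8091]
```

View pics/up.png

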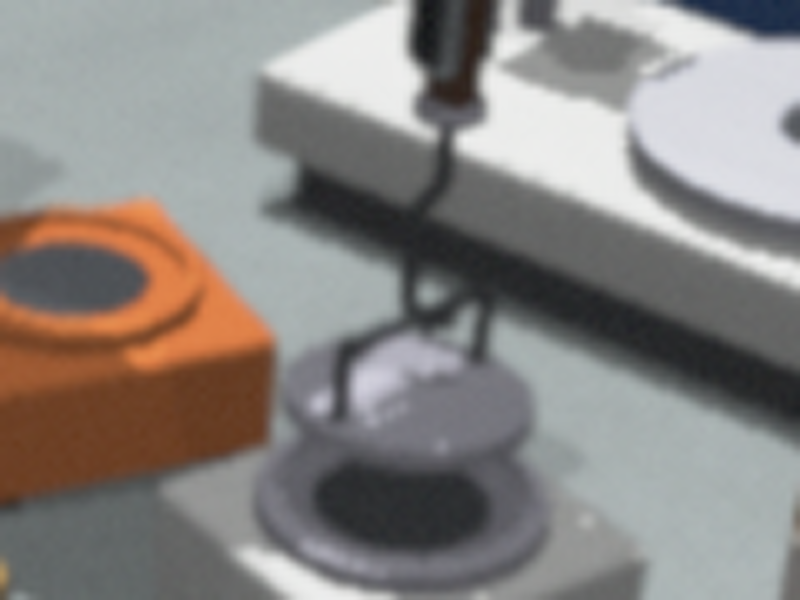

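The lid hangs level, well clear of the collar: bar from (343,352) to (483,292), about parallel to its first line. Now I carry it smoothly to above the stand.

>>> send_rows(
  targets=[0, 0, 0, 0.02, 0.1, 0, -1, 0, 0, 0, 0.04, 0.2, 0, -1, 0, 0, 0, 0.06, 0.3, 0, -1, 0, 0, 0, 0.08, 0.4, 0, -1, 0, 0, 0, 0.08, 0.4, 0, -1],
)

```text
time_s: 23.28
eef_pos: [529.6, 145.9, 290.8]
ee_rot: [0.0, 0.999, -0.048, 0.0]
force: [0.8, -0.5, -7.2]
grip_width: 0.181
grip_force: 59.1
```

>>> send_rows(
  targets=[0, 0, 0, 0.08, 0.4, 0, -1, 0, 0, 0, 0.08, 0.4, 0, -1, 0, 0, 0, 0.08, 0.4, 0, -1, 0, 0, 0, 0.08, 0.4, 0, -1, 0, 0, 0, 0.08, 0.4, 0, -1],
)

```text
time_s: 23.9
eef_pos: [541.7, 24.0, 290.8]
ee_rot: [0.0, 0.999, -0.049, 0.0]
force: [-0.2, 0.3, -6.3]
grip_width: 0.185
grip_force: 59.1
```

>>> send_rows(
  targets=[0, 0, 0, 0.06, 0.3, 0, -1, 0, 0, 0, 0.05, 0.2, 0, -1, 0, 0, 0, 0.05, 0.15, 0, -1, 0, 0, 0, 0.01, 0.09, 0, -1, 0, 0, 0, 0, 0, 0, -1],
)

```text
time_s: 24.52
eef_pos: [547.7, -19.1, 290.7]
ee_rot: [-0.0, 0.999, -0.048, -0.0]
force: [0.1, -0.2, -7.9]
grip_width: 0.178
grip_force: 59.0
```

>>> send_rows(
  targets=[0, 0, 0, 0, 0, 0.1, -1, 0, 0, 0, 0, 0, 0.15, -1, 0, 0, 0, 0, 0, 0.15, -1, 0, 0, 0, 0, 0, 0.1, -1, 0, 0, 0, 0, 0, 0, -1],
)

```text
time_s: 25.15
eef_pos: [547.6, -19.0, 260.2]
ee_rot: [-0.0, 0.999, -0.048, -0.0]
force: [0.3, 0.4, -7.4]
grip_width: 0.176
grip_force: 59.0
```

```bash
python3 avg.py
python3 - <<'E'
from h import *
from rig import eyes
A=eyes.capture('scene');pickle.dump(A,open('cap6.pkl','wb'))
c=cv2.resize(A['img'][215:305,270:390,::-1],(800,600),interpolation=cv2.INTER_CUBIC)
cv2.imwrite('pics/st.png',c)
E
```

```text
t 25.5 F [ 0.11 -0.09 -7.08] Mmilli [-10.  34. -10.] pos [547.82 -19.09 260.84] sd [ 0.42  0.45  0.34 26.64 28.46 23.3 ]
```

View pics/st.png

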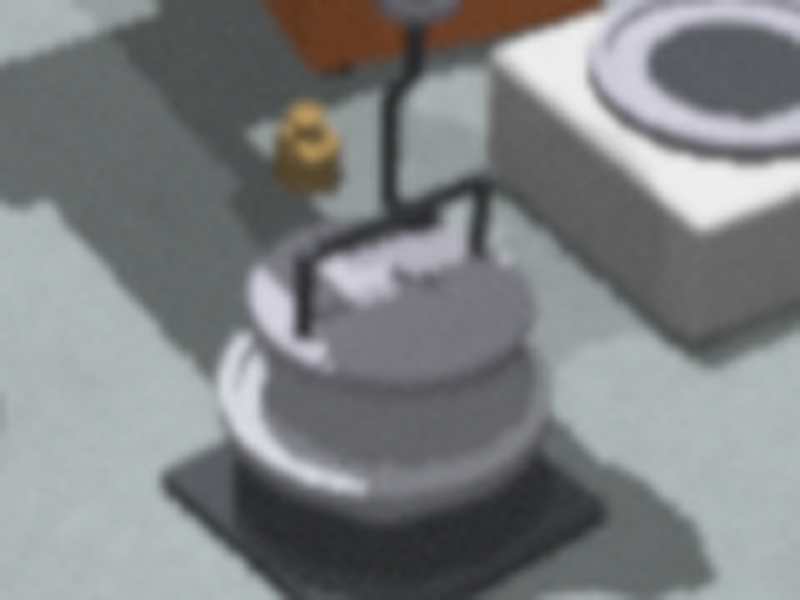

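The picture shows the lid level over the stand: lid extremes at crop u=248 and 535, rim at u=217 and 551. I compare these with the projections.

Run:
```python
from h import *
cr=lambda p:((np.asarray(p).reshape(-1,2)-[270,215]+.5)*6.667).ravel().round(0)
c,s=np.cos(np.radians(-5.5)),np.sin(np.radians(-5.5));ex=np.array([c,s]);ey=np.array([-s,c])
bed=np.array([547.8,-19.1])+1.5*ex
for k in(9,11): 
  L=bed-k*ey
  print('k',k,L.round(1),'lid top',cr(ext('scene',circ(*L,109.6,55))),'bottom',cr(ext('scene',circ(*L,99.6,55))))
  for y in(-45,45):print(' post top',cr(proj('scene',[*(L+y*ey),144.6])),'post foot',cr(proj('scene',[*(L+y*ey),109.6])))
for X in((547,-30),(549,-28)):print('rim',X,cr(ext('scene',circ(*X,65))),'62',cr(ext('scene',circ(*X,62))))
g=proj('scene',[[548,-29,65],[553,-29,65],[548,-24,65]]);print((g[1:]-g[0])*6.667/5)
```

```text
k 9 [548.4 -28.2] lid top [248. 210. 535. 386.] bottom [248. 230. 534. 407.]
 post top [302. 268.] post foot [302. 342.]
 post top [480. 176.] post foot [477. 249.]
k 11 [548.2 -30.2] lid top [244. 212. 531. 388.] bottom [244. 232. 530. 409.]
 post top [298. 270.] post foot [298. 344.]
 post top [476. 178.] post foot [473. 251.]
rim (547, -30) [215. 282. 552. 497.] 62 [215. 288. 552. 503.]
rim (549, -28) [222. 282. 559. 497.] 62 [222. 288. 559. 503.]
[[ 1.87251053  1.13754011]
 [ 1.73292329 -1.16537906]]
```

>>> send_rows(
  targets=[0, 0, 0, -0.02, 0.03, 0.05, -1, 0, 0, 0, 0, 0, 0.12, -1, 0, 0, 0, 0, 0, 0.15, -1, 0, 0, 0, 0, 0, 0.1, -1, 0, 0, 0, 0, 0, 0.05, -1],
)

```text
time_s: 26.22
eef_pos: [546.3, -20.7, 231.9]
ee_rot: [-0.0, 0.999, -0.048, -0.0]
force: [-0.2, -0.0, -6.9]
grip_width: 0.183
grip_force: 59.0
```

>>> send_rows(
  targets=[0, 0, 0, 0, 0, 0.02, -1, 0, 0, 0, 0, 0, 0.02, -1, 0, 0, 0, 0, 0, 0.02, -1, 0, 0, 0, 0, 0, 0.02, -1, 0, 0, 0, 0, 0, 0.02, -1],
)

```text
time_s: 26.85
eef_pos: [546.4, -20.7, 226.5]
ee_rot: [0.0, 0.999, -0.048, 0.0]
force: [-0.3, -0.3, -6.0]
grip_width: 0.18
grip_force: 59.0
```

>>> send_rows(
  targets=[0, 0, 0, 0, 0, 0.02, -1, 0, 0, 0, 0, 0, 0.02, -1, 0, 0, 0, 0, 0, 0.02, -1, 0, 0, 0, 0, 0, 0.02, -1, 0, 0, 0, 0, 0, 0.02, -1],
)

```text
time_s: 27.48
eef_pos: [546.7, -20.8, 221.1]
ee_rot: [0.0, 0.999, -0.048, 0.001]
force: [-0.3, 0.1, -1.2]
grip_width: 0.176
grip_force: 59.6
```

```bash
python3 avg.py
```

```text
t 27.82 F [-0.16 -0.01 -1.2 ] Mmilli [-14. -13.   7.] pos [546.58 -20.76 220.89] sd [ 0.4   0.5   0.15 20.56 23.34 13.07]
```

The lid is down: the load went off at TCP z≈222, which puts its underside at about 60 on the plate, not the 65 mm rim. I lower the hook free of the bar and check that the lid lies flat.

>>> send_rows(
  targets=[0, 0, 0, 0, 0, 0.08, -1, 0, 0, 0, 0, 0, 0.1, -1, 0, 0, 0, 0, 0, 0.1, -1, 0, 0, 0, 0, 0, 0.01, -1, 0, 0, 0, 0, 0, 0, -1],
)

```text
time_s: 28.5
eef_pos: [546.4, -20.8, 203.1]
ee_rot: [0.0, 0.999, -0.048, 0.0]
force: [-0.2, -0.2, -1.9]
grip_width: 0.183
grip_force: 59.6
```

```bash
python3 avg.py
python3 - <<'E'
from tilt import *
from rig import eyes
A=eyes.capture('scene');pickle.dump(A,open('cap7.pkl','wb'))
tilt(A,-20.7,104.5,B=(547.1,-29.9))
E
```

```text
t 28.85 F [-0.04  0.04 -1.38] Mmilli [18. 19. -3.] pos [546.46 -20.75 203.24] sd [ 0.26  0.27  0.32 30.84 30.12 21.79]
[(np.float64(-38.0), np.float64(1.0)), (np.float64(-35.0), np.float64(2.5)), (np.float64(-32.0), np.float64(2.5)), (np.float64(-29.0), np.float64(1.0)), (np.float64(-26.0), np.float64(0.5)), (np.float64(-23.0), np.float64(1.0)), (np.float64(-20.0), np.float64(0.5)), (np.float64(-17.0), np.float64(0.5)), (np.float64(-14.0), np.float64(0.0)), (np.float64(-11.0), np.float64(0.0)), (np.float64(-8.0), np.float64(-0.5)), (np.float64(-5.0), np.float64(-1.5)), (np.float64(25.0), np.float64(0.5)), (np.float64(28.0), np.float64(1.0)), (np.float64(31.0), np.float64(1.5)), (np.float64(34.0), np.float64(1.0)), (np.float64(37.0), np.float64(0.5))]
slope [-0.0059  0.6703]
```

The lid lies flat (slope -0.006, bar at z≈105). I back out from under the bar and rise.

>>> send_rows(
  targets=[0, 0, 0, -0.2, 0, 0, -1, 0, 0, 0, -0.2, 0, 0, -1, 0, 0, 0, -0.25, 0, 0, -1, 0, 0, 0, 0, 0, 0, -1, 0, 0, 0, 0, 0, -0.5, -1],
)

```text
time_s: 29.58
eef_pos: [506.7, -16.9, 232.1]
ee_rot: [-0.0, 0.999, -0.048, -0.002]
force: [0.4, -0.2, -0.8]
grip_width: 0.175
grip_force: 59.6
```

>>> send_rows(
  targets=[0, 0, 0, -0.3, 0, -0.7, -1, 0, 0, 0, -0.4, 0.6, 0, -1, 0, 0, 0, -0.4, 0.7, 0, -1, 0, 0, -3.5, 0, 0.7, 0, -1, 0, 0, 0, 0, 0.7, 0, -1],
)

```text
time_s: 30.2
eef_pos: [428.6, -173.5, 275.5]
ee_rot: [0.0, 1.0, -0.017, 0.001]
force: [0.4, 0.2, -2.2]
grip_width: 0.177
grip_force: 59.8
```

```bash
python3 go.py 436.2 -299.2 188.5 -2
```

```text
t 30.2 pos [ 428.6  -173.5   275.55] yaw -1.99 tilt [ 0.06 -0.04] F [ 0.39  0.15 -2.22] M [-0.    -0.052  0.034] g 0.177 59.8
units [0.198 2.089 1.452] turn 0.01
```

>>> send_rows(
  targets=[0, 0, 0, 0.1, 0.7, 0, -1, 0, 0, 0, 0.1, 0.7, 0, -1, 0, 0, 0, 0, 0.65, 0, -1, 0, 0, 0, 0, 0, 0.7, -1, 0, 0, 0, 0, 0, 0.7, -1],
)

```text
time_s: 30.82
eef_pos: [436.6, -296.1, 190.0]
ee_rot: [0.0, 1.0, -0.018, 0.0]
force: [0.6, -0.5, -1.4]
grip_width: 0.178
grip_force: 59.7
```

>>> send_rows(
  targets=[0, 0, 0, 0, 0, 0, -1, 0, 0, 0, 0, 0, 0, -1],
)

```text
time_s: 31.08
eef_pos: [437.2, -296.0, 193.0]
ee_rot: [0.001, 1.0, -0.017, 0.001]
force: [0.5, 0.6, -1.0]
grip_width: 0.177
grip_force: 59.6
```

```bash
python3 go.py 436.2 -299.2 188.5 -2;python3 go.py 496.1 -309.8 188.5 -2
```

```text
t 31.07 pos [ 437.21 -296.03  192.96] yaw -2.0 tilt [ 0.11 -0.12] F [ 0.45  0.56 -1.05] M [-0.013  0.003  0.029] g 0.177 59.6
units [-0.015  0.053  0.074] turn -0.0
t 31.07 pos [ 437.21 -296.03  192.96] yaw -2.0 tilt [ 0.11 -0.12] F [ 0.45  0.56 -1.05] M [-0.013  0.003  0.029] g 0.177 59.6
units [0.989 0.195 0.077] turn -0.0
```

>>> send_rows(
  targets=[0, 0, 0, 0, 0.05, 0.07, -1, 0, 0, 0, 0.33, 0.05, 0, -1, 0, 0, 0, 0.33, 0.05, 0, -1, 0, 0, 0, 0.33, 0.05, 0, -1, 0, 0, 0, 0, 0, 0, -1],
)

```text
time_s: 31.7
eef_pos: [496.3, -309.8, 187.4]
ee_rot: [0.0, 1.0, -0.017, 0.0]
force: [-0.5, 0.1, -1.8]
grip_width: 0.179
grip_force: 59.8
```

```bash
python3 avg.py; python3 go.py 496.1 -310.2 182.3 -2
```

```text
t 32.05 F [-0.42  0.07 -1.16] Mmilli [24. 25.  3.] pos [ 495.29 -309.58  187.25] sd [ 0.33  0.49  0.56 26.93 24.59 25.59]
t 32.1 pos [ 495.24 -309.55  187.14] yaw -2.03 tilt [ 0.01 -0.01] F [ 0.49 -0.51 -0.94] M [ 0.004 -0.028  0.032] g 0.182 59.8
units [0.015 0.01  0.081] turn -0.03
```

Lowering onto the arms in small steps.

>>> send_rows(
  targets=[0, 0, 0, 0.015, 0.01, 0.03, -1, 0, 0, 0, 0, 0, 0.03, -1, 0, 0, 0, 0, 0, 0.015, -1, 0, 0, 0, 0, 0, 0, -1, 0, 0, 0, 0, 0, 0, -1],
)

```text
time_s: 32.72
eef_pos: [496.4, -310.2, 182.4]
ee_rot: [0.0, 1.0, -0.018, 0.0]
force: [0.1, 0.7, -2.5]
grip_width: 0.18
grip_force: 59.8
```

```bash
python3 avg.py
```

```text
t 33.08 F [-0.13  0.43 -1.75] Mmilli [ 5. -6. -1.] pos [ 496.39 -310.14  182.43] sd [ 0.41  0.56  0.44 27.2  22.42 23.3 ]
```

>>> send_rows(
  targets=[0, 0, 0, 0, 0, 0.01, -1, 0, 0, 0, 0, 0, 0.01, -1, 0, 0, 0, 0, 0, 0, -1],
)

```text
time_s: 33.5
eef_pos: [496.5, -310.2, 182.0]
ee_rot: [0.0, 1.0, -0.017, 0.0]
force: [-1.2, 1.7, 5.2]
grip_width: 0.179
grip_force: 60.9
```

```bash
python3 avg.py
```

```text
t 33.85 F [-1.63  1.87  5.24] Mmilli [291. 370. -12.] pos [ 496.44 -310.16  181.98] sd [ 0.37  0.3   0.46 17.39 36.03 17.85]
```

>>> send_rows(
  targets=[0, 0, 0, 0, 0, 0, -0.5, 0, 0, 0, 0, 0, 0, 0, 0, 0, 0, 0, 0, 0, 1, 0, 0, 0, 0, 0, 0, 1, 0, 0, 0, 0, 0, 0, 1],
)

```text
time_s: 34.52
eef_pos: [496.4, -310.1, 181.1]
ee_rot: [-0.0, 1.0, -0.018, 0.0]
force: [0.0, -0.3, 0.8]
grip_width: 1.005
grip_force: 0.0
```

>>> send_rows(
  targets=[0, 0, 0, 0, 0, 0, 1, 0, 0, 0, 0, 0, -0.3, 1, 0, 0, 0, 0, 0, -0.6, 1, 0, 0, 0, 0, 0, -0.6, 1, 0, 0, 0, 0, 0, -0.4, 1],
)

```text
time_s: 35.15
eef_pos: [496.5, -310.2, 297.0]
ee_rot: [0.001, 1.0, -0.018, 0.001]
force: [-0.4, -0.9, -0.8]
grip_width: 1.002
grip_force: 0.0
```

>>> send_rows(
  targets=[0, 0, 0, -0.8, 0, 0, 1, 0, 0, 0, -0.8, 0, 0, 1, 0, 0, 0, -0.8, 0, 0, 1, 0, 0, 0, -0.4, 0, 0, 1, 0, 0, 0, 0, 0, 0, 1],
)

```text
time_s: 35.78
eef_pos: [327.7, -304.4, 295.7]
ee_rot: [0.0, 1.0, -0.018, 0.0]
force: [0.3, -0.5, 0.6]
grip_width: 0.999
grip_force: 0.0
```

```bash
python3 go.py
python3 - <<'E'
from tilt import *
from rig import eyes
A=eyes.capture('scene');T=eyes.capture('top')
tilt(A,-999,104.5,B=(547.1,-29.9),pr=False)
a=cv2.resize(A['img'][190:340,190:390,::-1],(800,600),interpolation=cv2.INTER_CUBIC)
t=cv2.resize(T['img'][195:275,280:480,::-1],(800,320),interpolation=cv2.INTER_CUBIC)
cv2.imwrite('pics/end.png',cv2.resize(np.vstack([a[:,:],t]),(522,600),interpolation=cv2.INTER_AREA))
E
```

```text
t 35.77 pos [ 327.72 -304.35  295.7 ] yaw -2.12 tilt [ 0.03 -0.05] F [ 0.34 -0.55  0.59] M [-0.021  0.009  0.01 ] g 0.999 0.0
slope [0.0079 1.0039]
```

View pics/end.png

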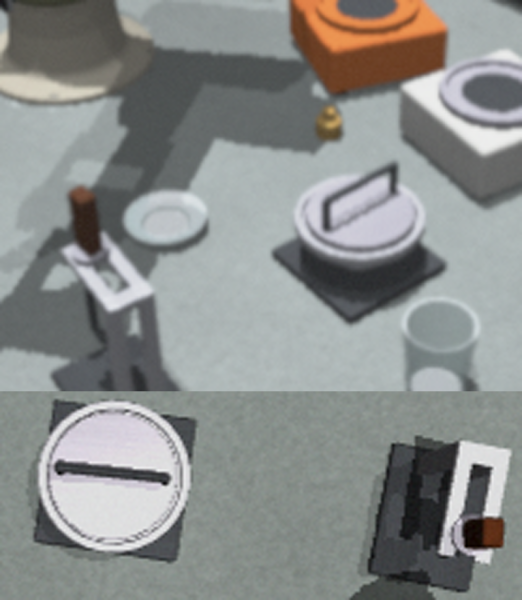

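The picture shows the lid flat inside the stand's rim (360,215), the lifter hanging by its collar on the bracket (85,225), and everything else where it was. I hand the job in.

```bash
python3 -c "
from rig import job
print(job.finish_job())"
```

```text
the job is handed in; nothing more can be done
None
```

The job is handed in after about 36 s on the robot clock: the lid lies flat inside the stand's rim and the lifter hangs back on its bracket, but while I felt for the balance the lid tipped about 0.04–0.06 rad twice, only a few mm up.

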